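Drying-tray shuffle at the miniature painting bench

TASK

Move the two figure holders from the loose orange tray into the two free places of the cream tray, so that it is full with one upright holder in each place; then stack the emptied orange tray squarely on the pile of empty orange trays, so that its foot drops in between the corner posts. Set things down rather than dropping them, do not tip a holder over, and leave the dumbbell and the paint pots where they are.

Things in the scene. Friction and masses are not known exactly. Their poses are not given: they have to be found in the camera images.
- cream: Cream tray, fixed, 156 (x) x 128 (y) mm; origin: centre of underside. Floor 9 mm up; rim and dividers to 16 mm up; central rib to 35, 16 mm square corner posts to 42. Four places, 72 x 56 mm, one holder each, centred at x +-38, y +-33 mm. Two (any two) are free at the start: no holder, only a flat paper slip, which may be covered.
- orange_rib (a point): Centre of the grip rib in the middle of the loose orange tray (180 g or so), with the tray's axes. The tray is shaped like the cream one, with holders in two opposite places. Rib: 44 mm long (x), 12 wide (y), 26 high, 9 to 35 mm above the tray's underside; this point is 22 mm above it. To carry the empty tray pinch the rib across its width from above.
- pile_seat (a point): Where the underside's centre of the next tray comes on the fixed pile of two empty orange trays (same kind, same axes): 74 mm above the table, 5 mm below the tops of its corner posts. A tray's 5 mm high cross-shaped foot fits between the posts with 6 mm play each way; seated, its rib centre is 22 mm above this point. Half a turn is as good.
- jar1 (a point): Holder 1 (in the cream tray at the start): round upright jar, 40 mm across, 45 high, pale with a blue lid, on it a putty dome and a small grey figure; 75 mm high in all, 80 g or so. Point: on the jar's axis, 22.5 mm above its underside; z up. Gripping 10 mm above it, round the lid, keeps fingertips clear of dividers and rim.
- jar2 (a point): Holder 2 (in the cream tray at the start): round upright jar, 40 mm across, 45 high, pale with a blue lid, on it a putty dome and a small grey figure; 75 mm high in all, 80 g or so. Point: on the jar's axis, 22.5 mm above its underside; z up. Gripping 10 mm above it, round the lid, keeps fingertips clear of dividers and rim.
- jar3 (a point): Holder 3 (in the orange tray at the start): round upright jar, 40 mm across, 45 high, pale with a blue lid, on it a putty dome and a small grey figure; 75 mm high in all, 80 g or so. Point: on the jar's axis, 22.5 mm above its underside; z up. Gripping 10 mm above it, round the lid, keeps fingertips clear of dividers and rim.
- jar4 (a point): Holder 4 (in the orange tray at the start): round upright jar, 40 mm across, 45 high, pale with a blue lid, on it a putty dome and a small grey figure; 75 mm high in all, 80 g or so. Point: on the jar's axis, 22.5 mm above its underside; z up. Gripping 10 mm above it, round the lid, keeps fingertips clear of dividers and rim.
- dumbbell: bystander: small dark green dumbbell, 140 mm long (x), 54 mm high, lying beyond the trays. Origin: under its middle.
- paint_pot: bystander: small red paint pot, 34 mm across, 45 mm high, beyond the trays. Origin: centre of its underside.
- wash_pot: bystander: small green paint pot, 34 mm across, 45 mm high, beyond the trays. Origin: centre of its underside.

How it is judged:
By the outcome, as a careful person would: the job done as asked, in the order asked, and still so for the second after the job is handed in, with the robot touching nothing.
It also fails if it takes over 72 s, if anything falls off the work surface, if the arm or the gripper's body presses on something with over 40 N, if the wrist force passes 120 N, or if a joint passes its speed limit or range.

ROBOT

A 6-joint arm with a two-finger parallel gripper is mounted at the origin on the work surface. World frame = base frame: x ahead of the robot, y to its left, z up, the work surface at z = 0. Lengths are in m, angles in rad, forces in N, time in s.
With the tool pointing down it reaches from about 0.3 to 0.825 m from the base axis. Payload 5.4 kg.
Tool frame: the origin (TCP) lies at the very end of the fingers, on their centre line; the grasp point (between the pads) lies 19 mm behind it; z points along the fingers, x is the direction in which the jaws open and shut, and the axes are right-handed (so a half turn about z gives the same grasp; the last joint's range is limited). The gripper opens to 92 mm and grips with 3 to 60 N. Pads are 20 mm wide; open, the fingers measure 128 mm over their backs; the gripper's body (75 mm by 189 mm) begins 69 mm behind the grasp point.
Start: joints at [-1.337, 0.158, 1.597, -0, 1.386, -0.21], TCP at [0.247, -0.519, 0.175] pointing down, gripper open.
Joint ranges: [-2.91, 2.91], [-0.94, 2.29], [0.18, 2.7], [-1.29, 4.43], [0.17, 2.64], [-3, 3]. Speed limits (rad/s): [2.57, 2.57, 3.14, 3.14, 3.14, 3.14].

INTERFACE

Orientations are given as a rotation vector (axis times angle).
In Python, from workcell import bot gives the robot as it stands. Calls block until the motion is done:
- bot.goto(position, orientation): joint-space move of the TCP to a pose.
- bot.line_to(position, rot=None, max_speed=0.15): straight line of the TCP; rot=None keeps the orientation; max_speed is the mean speed in m/s.
- bot.set_joints(angles): joint-space move.
- bot.set_gripper(opening, newtons=None): opening from 0.0 (shut) to 1.0 (fully open); newtons is the grip in N (None keeps the last); returns when the fingers have stopped.
- bot.hold(seconds).
- bot.inverse_kinematics(position, orientation): joint angles nearest the present ones, or None.
- bot.read_camera(name): name is "side" or "top" or "wrist"; returns a dict with "pixels" (480x640x3 uint8, blue, green, red), "fx", "fy", "cx", "cy" (pixels), "R" (3x3) and "t" (3): a world point X has camera coordinates R X + t. Camera axes: x right, y down, z forward; pixel columns grow to the right and rows downward; lengths in m; the calibration is good to about 2 mm. A picture is of the moment at which its call begins. There is no depth.
A pose or a line that the arm cannot do raises bot.MotionError and nothing moves.
- bot.job_done(): hands the job in, once; it reports no verdict.
Readings, each from a call of its own:
- bot.current_clock(): time.
- bot.current_joints(): joint angles.
- bot.current_joint_vel(): joint speeds.
- bot.current_effort(): joint torques, N m.
- bot.current_ee_pos(): TCP position.
- bot.current_tool_rot(): TCP orientation.
- bot.current_contact_force(): force on the tool from outside, world axes, zero at the start.
- bot.current_ft_torque(): the same for the moment, N m.
- bot.current_opening(): opening from 0.0 (shut) to 1.0 (fully open).
Only numpy, scipy, OpenCV 4.12 (cv2) and the standard library are available. Lean on these libraries where they do the work, as an engineer would, in place of code of your own. Each camera call takes 0.05 s, during which the arm holds its last target.

## Working session

There is one attempt and no reset: what is moved stays moved. The work goes in short steps, each a Python script; the robot and the scene stay as the last script left them, time stands still between calls to the robot, and variables do not carry over. Pictures are saved under pics/ and viewed, and the job is handed in when it is done.

```bash
mkdir -p pics; ls; python3 - <<'E'
from workcell import bot
import cv2
for n in ["side","top","wrist"]:
    c=bot.read_camera(n); cv2.imwrite(f"pics/{n}0.png",c["pixels"])
    print(n,c["fx"],c["fy"],c["cx"],c["cy"],c["R"],c["t"])
print(bot.current_clock(),bot.current_tool_rot())
E
```

```text
pics
side 473.52411965113765 473.52411965113765 312.18095011436617 243.33117659427725 [[ 0.97694065 -0.21221208  0.02351595]
 [-0.09721205 -0.54015818 -0.83593   ]
 [ 0.19009677  0.81436796 -0.54833205]] [-0.59980283  0.10814251  0.88521123]
top 436.4678744771482 436.4678744771482 314.9825854278366 236.10250633351478 [[ 0.01219966 -0.99987049  0.01049616]
 [-0.99677387 -0.0129933  -0.0792024 ]
 [ 0.07932853 -0.00949606 -0.9968033 ]] [-0.02468745  0.6134055   0.75880711]
wrist 419.4903720202414 419.4903720202414 317.8042205897075 242.07222719856512 [[ 0.42988597 -0.90287972 -0.00250384]
 [-0.86403812 -0.41219393  0.28902299]
 [-0.26198506 -0.12208352 -0.95731888]] [-0.57342732 -0.03279231  0.39356006]
0.15 [-2.65498967e+00  1.67762191e+00  1.55088879e-03]
```

View pics/top0.png

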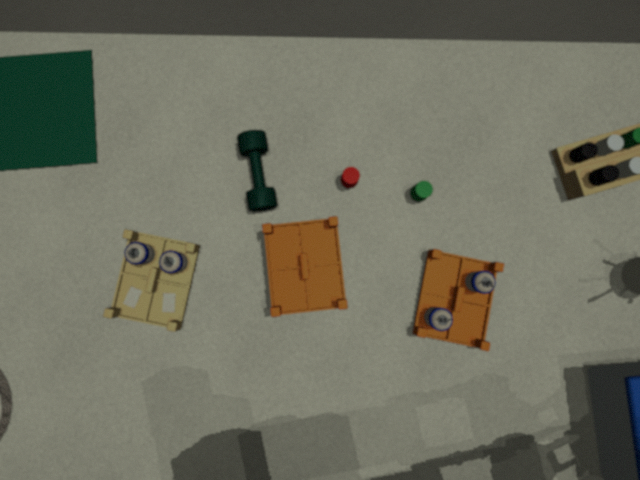

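View pics/side0.png

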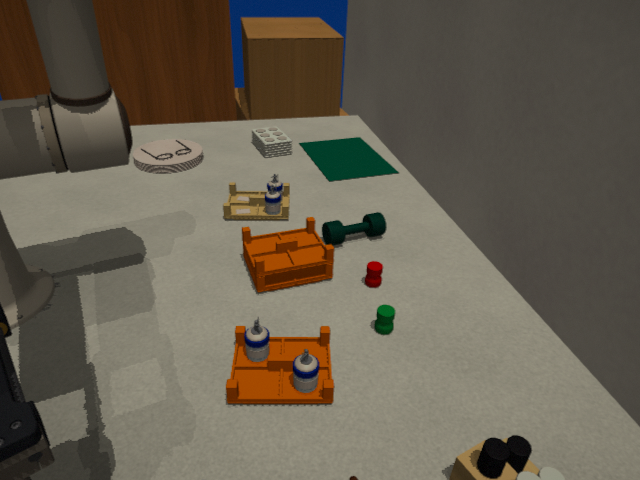

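View pics/wrist0.png

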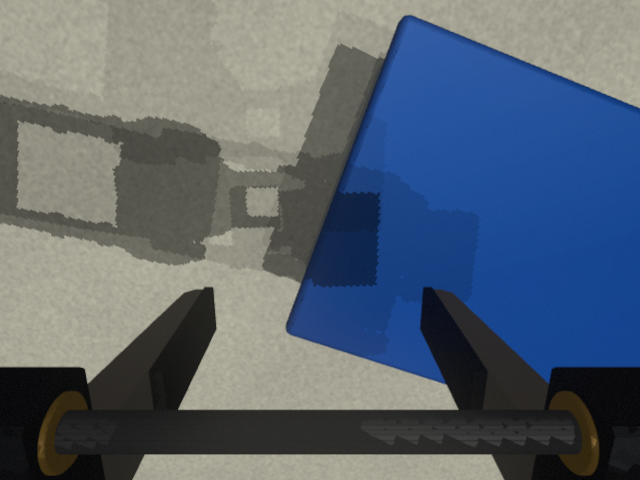

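Top view: cream tray at about (153,280) with its free places (slips) at (132,297) and (168,302), the pile at (304,267), the loose orange tray at (459,300) with jars at (484,283) and (440,318). I'll zoom in for the corner posts next.

```bash
python3 - <<'E'
import cv2,numpy as np
im=cv2.imread("pics/top0.png")
cs=[(98,222),(252,206),(404,240)]
o=np.hstack([cv2.resize(im[y:y+116,x:x+110],None,fx=2.4,fy=4.8 if 0 else 2.4,interpolation=cv2.INTER_CUBIC) for x,y in cs])
cv2.imwrite("pics/crop0.png",o);print(o.shape)
hsv=cv2.cvtColor(im,cv2.COLOR_BGR2HSV)
for p in [(128,234),(150,300),(132,297),(333,223),(290,250),(433,253),(450,290),(60,250)]: print(p,hsv[p[1],p[0]])
E
```

```text
(278, 792, 3)
(128, 234) [ 24  99 137]
(150, 300) [ 24  98 114]
(132, 297) [ 30  30 138]
(333, 223) [ 16 191 136]
(290, 250) [ 15 193 136]
(433, 253) [ 14 196 122]
(450, 290) [ 13 221  98]
(60, 250) [ 30  26 126]
```

View pics/crop0.png

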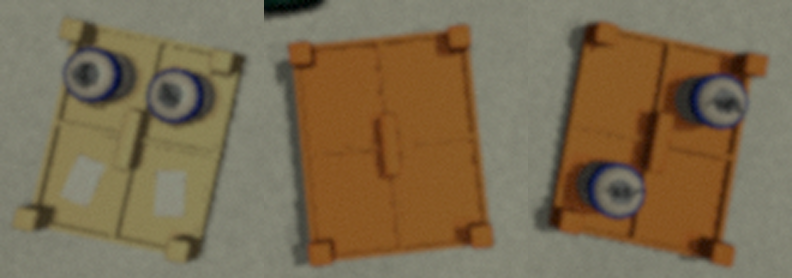

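```bash
cat > h.py <<'E'
import numpy as np, cv2
def ray(c,uv,z):
    R=np.array(c["R"]);t=np.array(c["t"]);C=-R.T@t
    d=R.T@np.array([(uv[0]-c["cx"])/c["fx"],(uv[1]-c["cy"])/c["fy"],1.])
    return C+d*(z-C[2])/d[2]
def proj(c,X):
    p=np.array(c["R"])@np.array(X)+np.array(c["t"])
    return np.array([c["fx"]*p[0]/p[2]+c["cx"],c["fy"]*p[1]/p[2]+c["cy"]])
# posts template order: +x+y, +x-y, -x-y, -x+y
T=np.array([[.07,.056],[.07,-.056],[-.07,-.056],[-.07,.056]])
def fit(P):
    P=np.array(P)[:,:2];m=P.mean(0);q=P-m
    a=np.arctan2((T[:,0]*q[:,1]-T[:,1]*q[:,0]).sum(),(T*q).sum())
    Rm=np.array([[np.cos(a),-np.sin(a)],[np.sin(a),np.cos(a)]])
    s=(q*(T@Rm.T)).sum()/(T**2).sum()
    return m,a,s,(q-T@Rm.T)*1e3
def down(th):
    """rotvec, tool z down, jaw axis x at world angle th"""
    x=np.array([np.cos(th),np.sin(th),0]);z=np.array([0,0,-1.]);y=np.cross(z,x)
    return cv2.Rodrigues(np.column_stack([x,y,z]))[0].ravel()
E
python3 - <<'E'
from h import *
from workcell import bot
c=bot.read_camera("top")
S=dict(cream=([(74,30),(224,63),(180,247),(28,217)],(98,222),0,.042),
pile=([(303,53),(458,38),(481,235),(321,250)],(252,206),264,.079),
orange=([(602,34),(752,64),(722,251),(566,220)],(404,240),528,.042))
for n,(ps,o,sh,z) in S.items():
    P=[ray(c,((u-sh+.5)/2.4-.5+o[0],(v+.5)/2.4-.5+o[1]),z) for u,v in ps]
    m,a,s,r=fit(P);print(n,m.round(4),np.degrees(a).round(2),s.round(3));print(r.round(1).tolist())
# jars lids
for u,v in [(137,254),(173,262),(484,282.5),(440,319)]: print(ray(c,(u,v),.054)[:2].round(4))
w=bot.read_camera("wrist");R=np.array(w["R"]);C=-R.T@np.array(w["t"]);p=bot.current_ee_pos()
Rt=cv2.Rodrigues(np.array(bot.current_tool_rot()))[0]
print("cam in tool",Rt.T@(C-p),R@Rt)
E
```

```text
cream [0.5332 0.2675] -11.21 0.983
[[-1.4, 0.1], [-2.3, 0.3], [2.7, -0.0], [1.0, -0.4]]
pile [5.603e-01 3.000e-04] 6.52 0.977
[[-1.3, -1.6], [-2.1, 1.8], [1.0, 0.7], [2.3, -0.9]]
orange [ 0.5063 -0.2687] -10.76 0.99
[[-1.7, -0.1], [-1.4, 0.3], [1.6, -1.3], [1.5, 1.1]]
[0.5766 0.288 ]
[0.5637 0.226 ]
[ 0.5351 -0.3082]
[ 0.4722 -0.2317]
cam in tool [-0.0004299  -0.08266171 -0.21047663] [[ 9.99999114e-01 -6.18242873e-04  1.17860882e-03]
 [ 9.32771671e-04  9.57239938e-01 -2.89293675e-01]
 [-9.49357678e-04  2.89294518e-01  9.57239667e-01]]
```

Fits agree with the 140×112 mm post spacing within about 2 mm (scale is 1–2% low), and the jars sit in their places (38, −33). As a cross-check, I'll project these into the side view.

```bash
cat >> h.py <<'E'
TR=dict(cream=(.5332,.2675,-11.21,.042),pile=(.5603,.0003,6.52,.079),orange=(.5063,-.2687,-10.76,.042))
def loc(n,x,y):
    X,Y,a,_=TR[n];a=np.radians(a);return np.array([X+np.cos(a)*x-np.sin(a)*y,Y+np.sin(a)*x+np.cos(a)*y])
E
python3 - <<'E'
from h import *
from workcell import bot
c=bot.read_camera("side");im=c["pixels"].copy();im=cv2.resize(im,None,fx=4,fy=4,interpolation=cv2.INTER_CUBIC)
for n in TR:
    for sx in(1,-1):
        for sy in (1,-1):
            q=[]
            for dx,dy in[(8,8),(8,-8),(-8,-8),(-8,8)]:
                p=loc(n,sx*.07+dx/1e3,sy*.056+dy/1e3);q.append(proj(c,[*p,TR[n][3]])*4+1.5)
            cv2.polylines(im,[np.int32(q)],True,(255,0,0),1)
for X,Y in [(.5766,.288),(.5637,.226),(.5351,-.3082),(.4722,-.2317)]:
    q=[proj(c,[X+.02*np.cos(t),Y+.02*np.sin(t),.054])*4+1.5 for t in np.linspace(0,6.28,40)]
    cv2.polylines(im,[np.int32(q)],True,(0,255,255),1)
o=np.hstack([im[680:1180,860:1200][:, :],cv2.resize(im[1240:1660,880:1360],(460,402))[:400] if 0 else im[1240:1740,890:1350]])
cv2.imwrite("pics/side_ov.png",im[1240:1640,880:1360]);cv2.imwrite("pics/side_ov2.png",im[680:1180,860:1360])
E
```

```text
(no output)
```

View pics/side_ov.png

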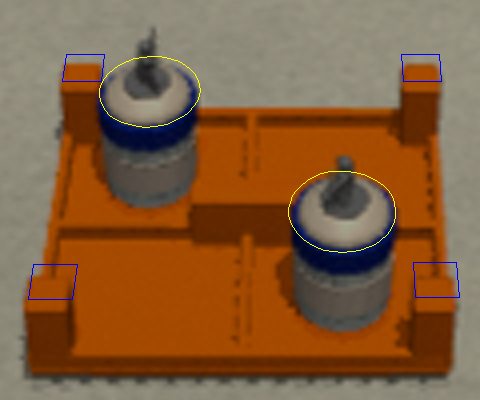

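View pics/side_ov2.png

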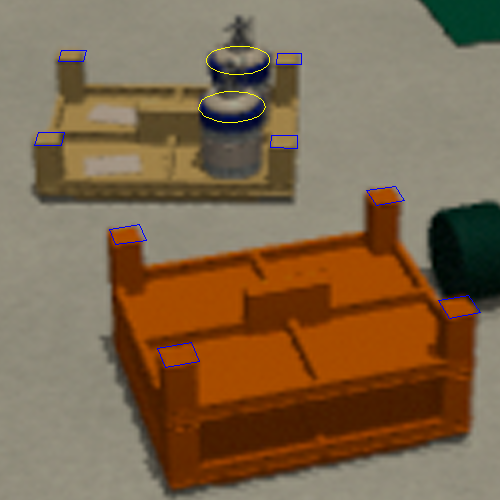

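Side view: the cream, pile and jar outlines fall within about 1 px. The orange tray boxes sit about 2 px too high, roughly 3 mm in y, so I'll shift that by −1.5 mm. That's enough to go for the first jar.

```bash
cat >> h.py <<'E'
def best(bot,p,th):
    c=[]
    for t in (th,th+np.pi):
        q=bot.inverse_kinematics(list(p),down(t).tolist())
        if q is not None:c.append((abs(q[5]),t))
    return min(c)[1]
E
python3 - <<'E'
from h import *
from workcell import bot
j=[.5351,-.3097];th=best(bot,[*j,.15],np.radians(-10.76));z=.009+.0325-.019
t0=bot.current_clock()
bot.set_gripper(.68,20)
bot.goto([*j,.15],down(th).tolist());print(bot.current_joints(),bot.current_clock()-t0)
w=bot.read_camera("wrist");cv2.imwrite("pics/w1.png",w["pixels"])
q=proj(w,[*j,.07]);print(q,proj(w,[*j,.054]))
E
```

```text
[-7.21531521e-01  2.86921518e-01  1.49636713e+00 -5.33251264e-04
  1.35806462e+00 -5.31850613e-01] 1.9416999999999998
[318.09061059 233.82314384] [318.08574281 228.10146166]
```

View pics/w1.png

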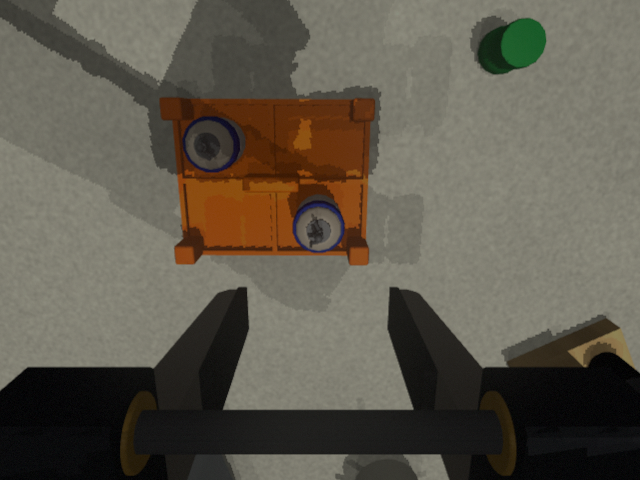

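The jar shows at (319,226) against (318,228) predicted, and the tray's axes line up with the image. I'll grip, lift and carry it to the first free place.

```bash
cat >> h.py <<'E'
ZG=.009+.0325-.019
def pick(bot,j,th):
    bot.line_to([*j,ZG],max_speed=.12)
    bot.set_gripper(.2,20)
    print("grip width mm",bot.current_opening()*92)
    bot.line_to([*j,.15],max_speed=.15);print("lift",bot.current_opening()*92,bot.current_contact_force())
E
python3 - <<'E'
from h import *
from workcell import bot
w=bot.read_camera("wrist")
P=[ray(w,p,.042) for p in [(172,107),(186,254),(358,254),(363,109)]]
for p in P: print(p.round(4))
j=[.5351,-.3097]
pick(bot,j,0)
d=loc("cream",-.038,.033);th=best(bot,[*d,.15],np.radians(-11.21))
t0=bot.current_clock()
bot.goto([*d,.15],down(th).tolist());print(bot.current_joints(),bot.current_clock()-t0)
w=bot.read_camera("wrist");cv2.imwrite("pics/w2.png",w["pixels"])
for x in(1,-1):
  for y in (1,-1): print(x,y,proj(w,[*loc("cream",x*.07,y*.056),.042]).round(0))
print(bot.current_opening()*92,bot.current_clock())
E
```

```text
[ 0.4476 -0.2041  0.042 ]
[ 0.4265 -0.3142  0.042 ]
[ 0.5618 -0.3401  0.042 ]
[ 0.5831 -0.2315  0.042 ]
grip width mm 18.418078724848606
lift 18.228423446096762 [-1.09558135 -0.2281887  -0.142226  ]
[ 3.42445929e-01  2.13026415e-01  1.58472307e+00 -2.82481947e-04
  1.34374986e+00  5.39410452e-01] 2.2082999999999995
1 1 [457. 196.]
1 -1 [445. 327.]
-1 1 [275. 196.]
-1 -1 [279. 327.]
18.033543669343153 7.6
```

View pics/w2.png

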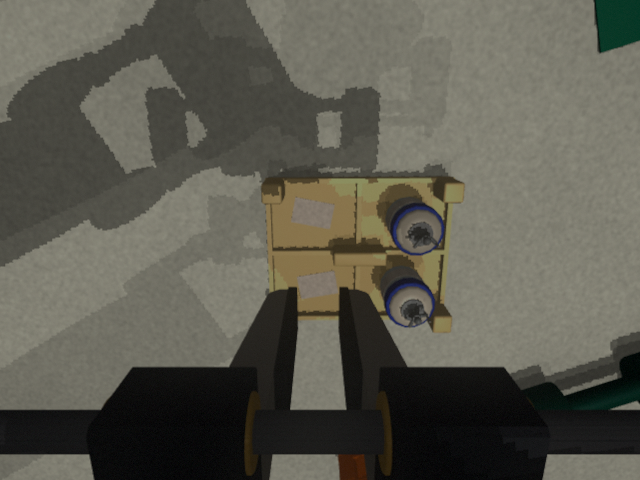

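The gripper closed to 18 mm without holding anything, so the jar was not taken. I'll look at what happened.

```bash
python3 - <<'E'
from h import *
from workcell import bot
s=bot.read_camera("side")["pixels"];t=bot.read_camera("top")["pixels"]
a=cv2.resize(s[300:420,210:350],None,fx=2.8,fy=2.8,interpolation=cv2.INTER_CUBIC)
b=cv2.resize(t[240:360,404:514],(int(110*2.8),336),interpolation=cv2.INTER_CUBIC)
cv2.imwrite("pics/chk1.png",np.hstack([a,b]));cv2.imwrite("pics/side1.png",s)
print(bot.current_ee_pos(),loc("cream",-.038,.033))
E
```

```text
[0.50279669 0.30664191 0.15001588] [0.50234038 0.30725781]
```

View pics/chk1.png

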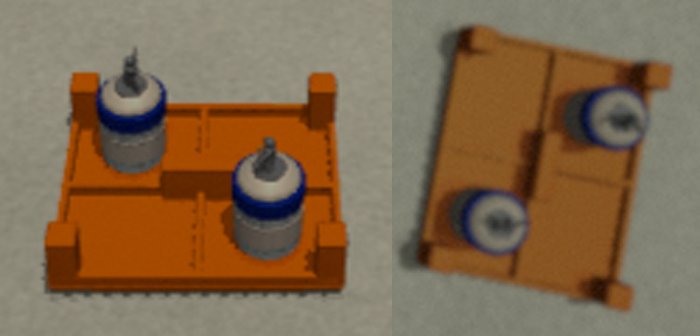

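View pics/side1.png

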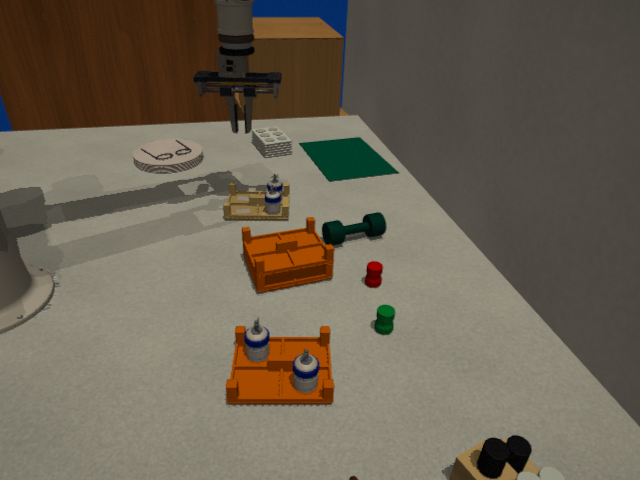

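```bash
python3 - <<'E'
from h import *
from workcell import bot
s=bot.read_camera("side");p=bot.current_ee_pos()
t=bot.read_camera("top");cv2.imwrite("pics/top1.png",t["pixels"])
print(proj(s,p),proj(t,p))
w=bot.read_camera("wrist");print(proj(w,p))
E
```

```text
[241.96954595 147.75455815] [ 96.38727856 301.25486662]
[317.60140741 276.3840732 ]
```

View pics/top1.png

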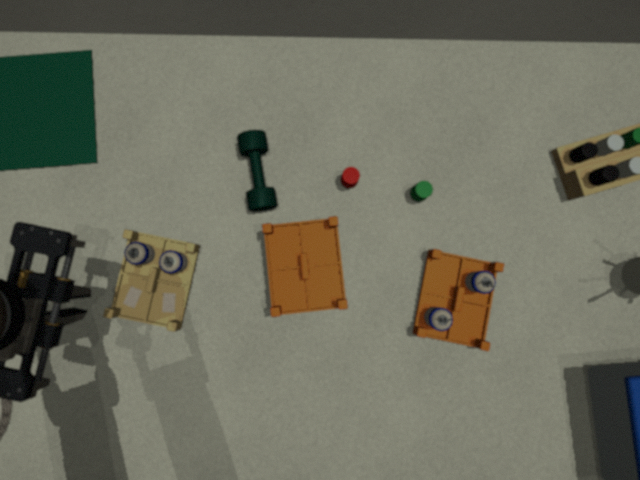

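```bash
cat >> h.py <<'E'
def tri(obs):
    A=[];b=[]
    for c,uv in obs:
        P=np.array(c["R"]);t=np.array(c["t"]);u=(uv[0]-c["cx"])/c["fx"];v=(uv[1]-c["cy"])/c["fy"]
        A+= [P[0]-u*P[2],P[1]-v*P[2]];b+=[u*t[2]-t[0],v*t[2]-t[1]]
    x,r,*_=np.linalg.lstsq(np.array(A),np.array(b),rcond=None);return x
E
python3 - <<'E'
from h import *
from workcell import bot
s=bot.read_camera("side");t=bot.read_camera("top")
a=cv2.resize(s["pixels"][80:160,200:290],None,fx=5,fy=5,interpolation=cv2.INTER_CUBIC)
b=cv2.resize(t["pixels"][260:340,40:110],None,fx=5,fy=5,interpolation=cv2.INTER_CUBIC)
cv2.imwrite("pics/tip.png",np.hstack([a,b]))
E
```

```text
(no output)
```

View pics/tip.png

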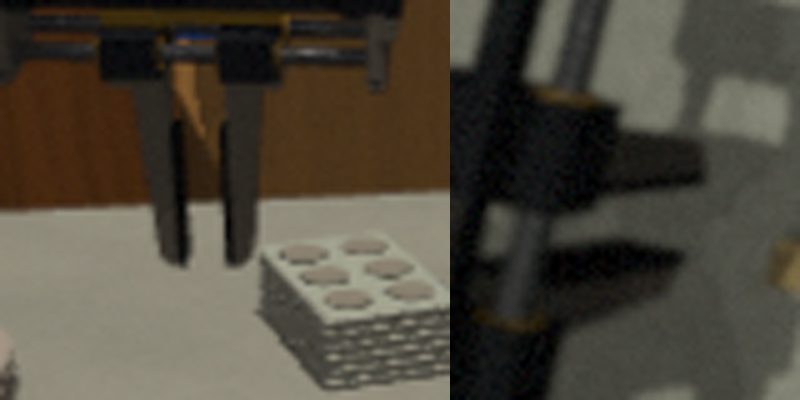

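```bash
python3 - <<'E'
from h import *
from workcell import bot
s=bot.read_camera("side");t=bot.read_camera("top");p=bot.current_ee_pos()
X=tri([(s,(240.9,133)),(t,(88.6,301.8))])
print(X,p,proj(s,X),proj(t,X))
w=bot.read_camera("wrist");print(proj(w,X))
E
```

```text
[0.50326876 0.29824553 0.19003249] [0.50237081 0.30721493 0.15000485] [241.56371247 133.0520691 ] [ 88.45555506 302.91352167]
[323.1155674  326.49115877]
```

The images settle it. In the side, top and wrist views the fingertips lie about 40 mm higher along the tool axis than the reported TCP. Laterally they agree, once you allow for the side and top views showing the fingers' near face. So the fingers closed above the lid, and nothing was disturbed. I'll shift commanded z by −40 mm, confirming in steps. The wrist view also puts the cream tray's posts a few mm off my estimate, so I'm measuring them closely.

```bash
python3 - <<'E'
import cv2
im=cv2.imread("pics/w2.png")
cv2.imwrite("pics/w2z.png",cv2.resize(im[165:345,250:475],None,fx=3.3,fy=3.3,interpolation=cv2.INTER_CUBIC))
im=cv2.imread("pics/w1.png")
cv2.imwrite("pics/w1z.png",cv2.resize(im[90:275,150:385],None,fx=3.2,fy=3.2,interpolation=cv2.INTER_CUBIC))
E
```

```text
(no output)
```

View pics/w2z.png

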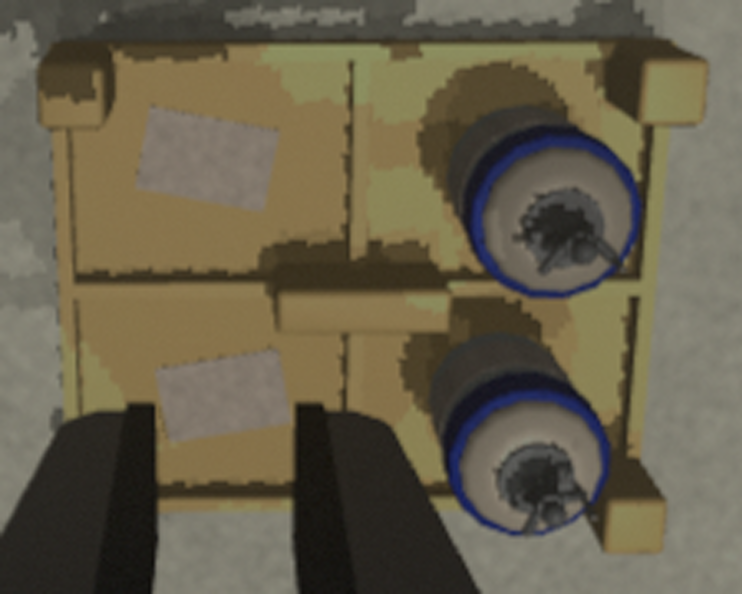

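View pics/w1z.png

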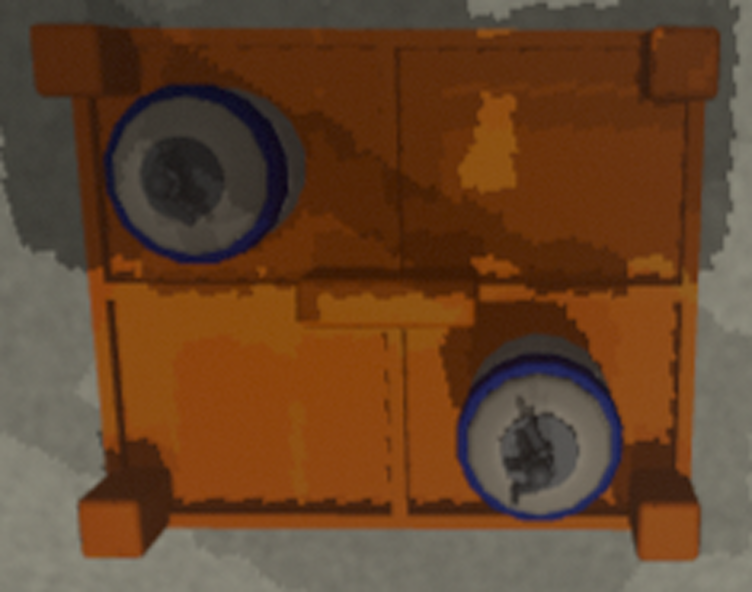

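```bash
python3 - <<'E'
from h import *
from workcell import bot
w=bot.read_camera("wrist");Rt=cv2.Rodrigues(np.array(bot.current_tool_rot()))[0];p=np.array(bot.current_ee_pos())
M=np.array(w["R"])@Rt; ct=Rt.T@(-np.array(w["R"]).T@np.array(w["t"])-p)
print(ct)
def g(c,off,k,uv,z): return ray(c,((uv[0]+.5)/k-.5+off[0],(uv[1]+.5)/k-.5+off[1]),z)
a=lambda z,*l:[g(w,(250,165),3.3,q,z)[:2] for q in l]
P=a(.042,(70,95),(675,92),(633,524));pmp,ppp,ppm=P
print("cream",[ (x*1).round(4).tolist() for x in P],"lens",np.linalg.norm(ppp-pmp),np.linalg.norm(ppp-ppm),"ctr",((pmp+ppm)/2).round(4),
 "ang",np.degrees(np.arctan2(*(ppp-pmp)[::-1])), "rib",g(w,(250,165),3.3,(364,311),.035))
w1=dict(w);th=np.radians(-10.76)
best_th=None
q=[-7.21531521e-01,0,0,0,0,-5.31850613e-01]
for t in(th,th+np.pi):
    R1=cv2.Rodrigues(down(t))[0];Rc=M@R1.T;C=np.array([.5351,-.3097,.15])+R1@ct
    c1=dict(w);c1["R"]=Rc;c1["t"]=-Rc@C
    print("pred jar",proj(c1,[.5351,-.3097,.07]))
    P=[g(c1,(150,90),3.2,u,.042)[:2] for u in[(685,62),(668,531),(112,529),(65,60)]]
    m,aa,s,r=fit(P);print("orange",m.round(4),np.degrees(aa),s,r.round(1).tolist(),"rib",g(c1,(150,90),3.2,(392,310),.035))
    print("jars",g(c1,(150,90),3.2,(540,440),.054),g(c1,(150,90),3.2,(190,172),.054))
E
```

```text
[ 0.0002692  -0.08270144 -0.21067055]
cream [[0.4722, 0.3393], [0.6101, 0.3127], [0.5882, 0.2036]] lens 0.14046574389044536 0.11124602150210865 ctr [0.5302 0.2714] ang -10.888028767432084 rib [0.5306358  0.27116069 0.035     ]
pred jar [317.52864048 235.48974983]
orange [ 0.5048 -0.2719] -10.882464138393438 0.9984957337112486 [[0.1, -0.1], [-0.3, 0.0], [0.5, 0.0], [-0.2, 0.0]] rib [ 0.50584367 -0.27390135  0.035     ]
jars [ 0.53610683 -0.3078628   0.054     ] [ 0.47094333 -0.23270883  0.054     ]
pred jar [317.52864048 235.48974983]
orange [ 0.5654 -0.3475] 169.11753586160657 0.9984957337112486 [[-0.1, 0.1], [0.3, -0.0], [-0.5, -0.0], [0.2, -0.0]] rib [ 0.56435633 -0.34549865  0.035     ]
jars [ 0.53409317 -0.3115372   0.054     ] [ 0.59925667 -0.38669117  0.054     ]
```

The wrist fits are excellent: orange scale 0.998 with residuals under 0.5 mm, cream post spacings 140.5 × 111.2 mm. I'm adopting those poses, returning to the jar and stopping part-way down to confirm the tip height.

```bash
cat >> h.py <<'E'
TR.update(cream=(.5305,.2713,-10.89,.042),orange=(.5048,-.2722,-10.88,.042))
J=[[.536,-.3085],[.471,-.2327]]
DZ=-.040
E
python3 - <<'E'
from h import *
from workcell import bot
j=J[0];th=best(bot,[*j,.12],np.radians(-10.88))
bot.goto([*j,.12],down(th).tolist());bot.set_gripper(.68,20)
bot.line_to([*j,.010],max_speed=.15)
s=bot.read_camera("side")["pixels"];w=bot.read_camera("wrist")["pixels"]
a=cv2.resize(s[230:420,190:360],None,fx=2.4,fy=2.4,interpolation=cv2.INTER_CUBIC)
b=cv2.resize(w,None,fx=.6,fy=.6);b=cv2.copyMakeBorder(b,0,a.shape[0]-b.shape[0],0,0,0)
cv2.imwrite("pics/st2.png",np.hstack([a,b]));print(bot.current_contact_force(),bot.current_clock())
print(bot.inverse_kinematics([*j,ZG+DZ],down(th).tolist()))
E
```

```text
[ 0.47508436 -0.3524259   0.31914067] 12.125
[-7.17365224e-01  4.78926597e-01  1.60437809e+00 -4.44089210e-16
  1.05828797e+00 -5.27473401e-01]
```

View pics/st2.png

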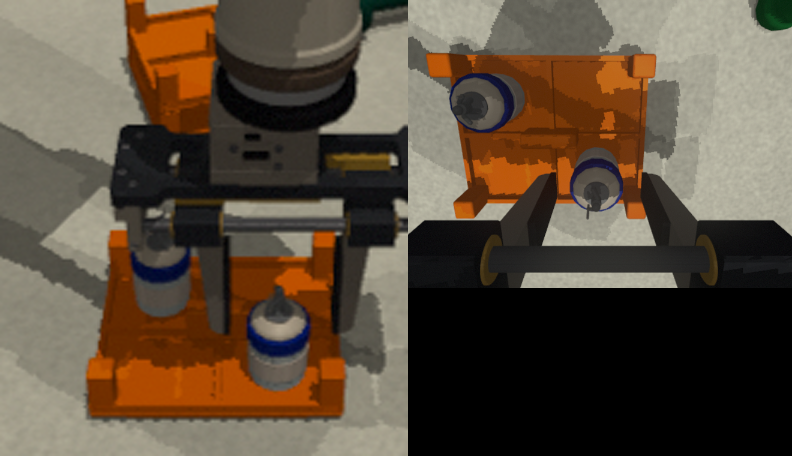

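```bash
python3 - <<'E'
from h import *
from workcell import bot
s=bot.read_camera("side");t=bot.read_camera("top");p=np.array(bot.current_ee_pos());print(p)
for dz in(0,.02,.03,.04,.05): print(dz,proj(s,p+[0,-.01,dz]),proj(s,p+[0,0.01,dz]))
print("lid",proj(s,[*J[0],.054]))
cv2.imwrite("pics/t3.png",cv2.resize(t["pixels"][200:380,380:560],None,fx=3.2,fy=3.2,interpolation=cv2.INTER_CUBIC))
w=bot.read_camera("wrist")["pixels"];cv2.imwrite("pics/w3.png",w)
E
```

```text
[ 0.53676983 -0.30914613  0.01126666]
0 [307.30962365 387.08410231] [304.69196476 376.97243668]
0.02 [307.54798563 378.15682717] [304.88546829 368.09266492]
0.03 [307.66994862 373.58899681] [304.98442748 363.55148184]
0.04 [307.79382444 368.94952573] [305.08490338 358.94069721]
0.05 [307.91965845 364.23671524] [305.18693115 354.25869854]
lid [305.86156854 362.36273455]
```

View pics/w3.png

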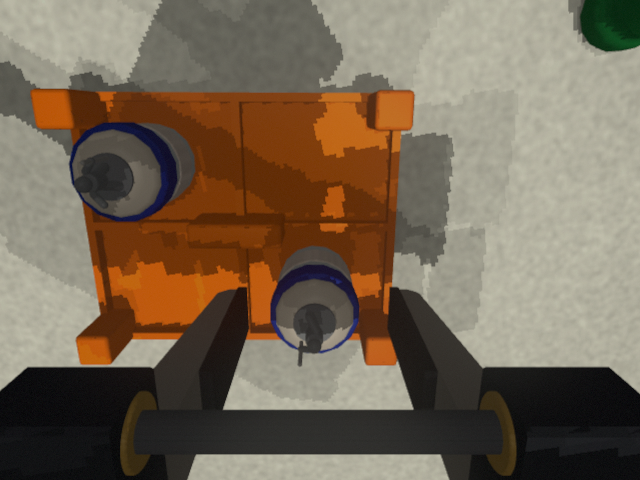

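View pics/t3.png

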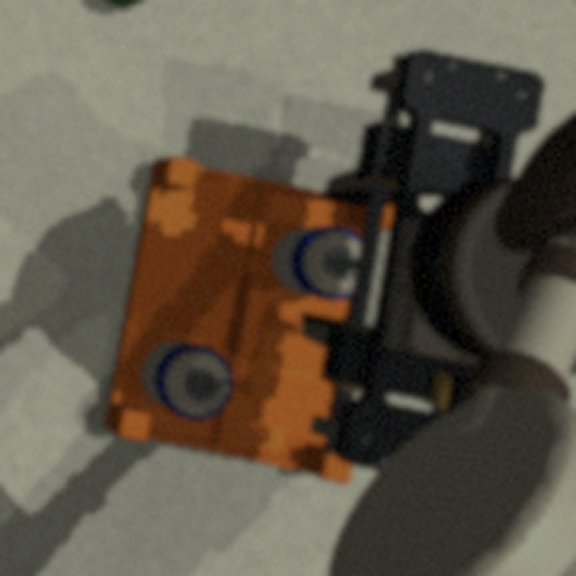

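At this height a 40 mm offset predicts side row 369.0 for the tips, and I observe 368.8. In the wrist view the lid centre (315,308) lines up with the tips' predicted row of 309. So the offset is confirmed, and I'll descend and grip.

```bash
cat >> h.py <<'E'
def pick(bot,j):
    bot.line_to([*j,ZG+DZ],max_speed=.08);print("F",bot.current_contact_force())
    bot.set_gripper(.2,20)
    print("grip width mm",bot.current_opening()*92)
    bot.line_to([*j,ZG+DZ+.01],max_speed=.05)
    bot.line_to([*j,.10],max_speed=.2);print("lift",bot.current_opening()*92,bot.current_contact_force())
def above(bot,p,deg,z):
    th=best(bot,[*p,z],np.radians(deg));bot.goto([*p,z],down(th).tolist())
E
python3 - <<'E'
from h import *
from workcell import bot
pick(bot,J[0])
d=loc("cream",-.038,.033)
above(bot,d,-10.89,.10)
w=bot.read_camera("wrist")["pixels"];cv2.imwrite("pics/w4.png",w);print(bot.current_clock(),bot.current_opening()*92)
E
```

```text
F [ 0.72384053 -0.03504583  0.55679564]
grip width mm 39.662098561340215
lift 39.830415776198436 [ 0.87370563  0.88951727 -0.90608272]
16.5417 39.607852198108304
```

View pics/w4.png

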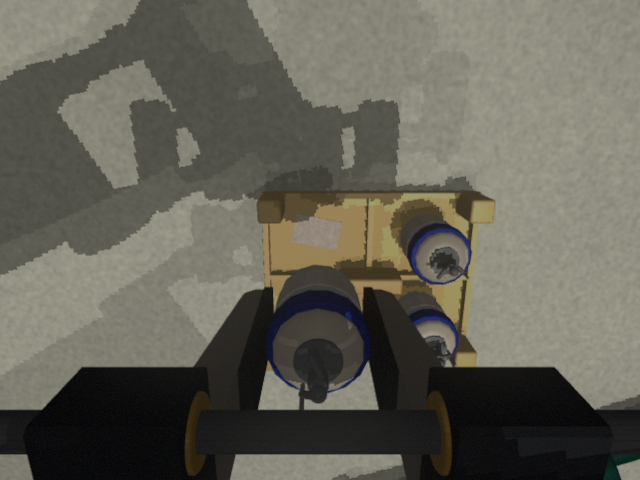

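The jar is held at 39.7 mm and hangs upright over its place. I'll lower it, release with a small opening and retreat.

```bash
cat >> h.py <<'E'
def place(bot,d):
    bot.line_to([*d,ZG+DZ+.012],max_speed=.15)
    f0=np.array(bot.current_contact_force())
    for z in (.004,.002,.001,.0003,-.0005):
        bot.line_to([*d,ZG+DZ+z],max_speed=.03);f=np.array(bot.current_contact_force())-f0
        print(z,f.round(2))
        if f[2]>2.0:break
    bot.set_gripper(.57);bot.hold(.15)
    bot.line_to([*d,ZG+DZ+.06],max_speed=.12)
E
python3 - <<'E'
from h import *
from workcell import bot
d=loc("cream",-.038,.033)
place(bot,d);print(bot.current_clock(),bot.current_opening()*92)
w=bot.read_camera("wrist")["pixels"];cv2.imwrite("pics/w5.png",w)
above(bot,J[1],-10.88,.07)
bot.set_gripper(.68)
w=bot.read_camera("wrist")["pixels"];cv2.imwrite("pics/w6.png",w);print(bot.current_clock())
t=bot.read_camera("top");cv2.imwrite("pics/t5.png",t["pixels"])
E
```

```text
0.004 [ 0.18 -0.86 -0.43]
0.002 [ 0.11 -0.14  0.09]
0.001 [-1.03 -0.4  -0.34]
0.0003 [-0.31  0.24  0.66]
-0.0005 [-1.96 -1.51  7.93]
20.0083 52.77267177071347
22.4333
```

View pics/w5.png

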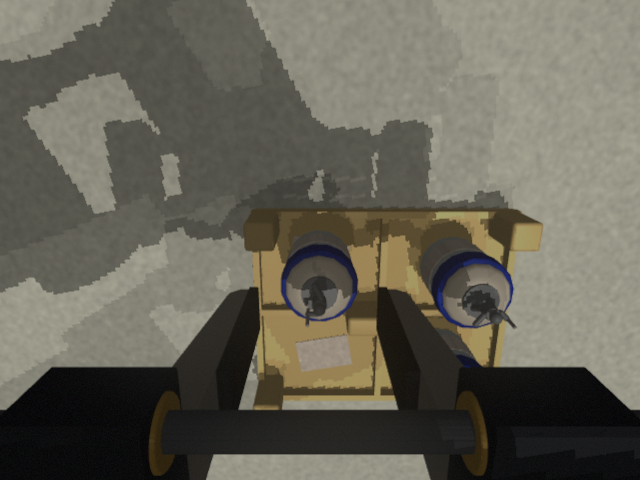

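View pics/w6.png

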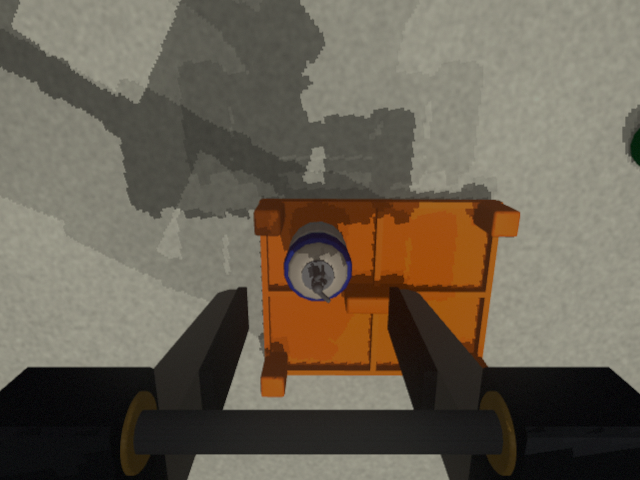

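View pics/t5.png

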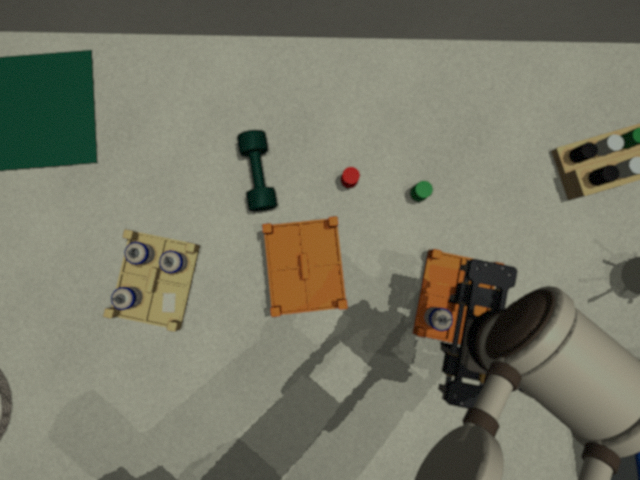

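The first jar stands in its place at top (125,298). The second is centred between the fingers at wrist (318,268), so I'll repeat for it.

```bash
python3 - <<'E'
from h import *
from workcell import bot
pick(bot,J[1])
d=loc("cream",-.038,-.033)
above(bot,d,-10.89,.10)
print(bot.current_opening()*92)
place(bot,d);print(bot.current_clock())
# look at pile from above
th=best(bot,[.53,-.03,.16],np.radians(6.5))
bot.goto([.515,-.055,.15],down(th).tolist())
w=bot.read_camera("wrist");cv2.imwrite("pics/w7.png",w["pixels"])
t=bot.read_camera("side");cv2.imwrite("pics/s7.png",t["pixels"]);print(bot.current_clock())
for x,y in [(1,1),(1,-1),(-1,-1),(-1,1)]: print(proj(w,[*loc("pile",.07*x,.056*y),.079]).round(0))
E
```

```text
F [-0.19103086 -0.08076906  0.31873209]
grip width mm 39.60651503853009
lift 39.44017504559571 [-0.70838592  0.33942856 -1.9422831 ]
39.606626985357735
0.004 [-0.08 -0.9  -1.12]
0.002 [ 0.27  0.34 -0.55]
0.001 [ 1.08 -0.39 -0.15]
0.0003 [0.59 0.82 0.13]
-0.0005 [-2.72 -0.98  6.  ]
30.45
31.7667
[512.  79.]
[491. 249.]
[291. 249.]
[288.  79.]
```

View pics/w7.png

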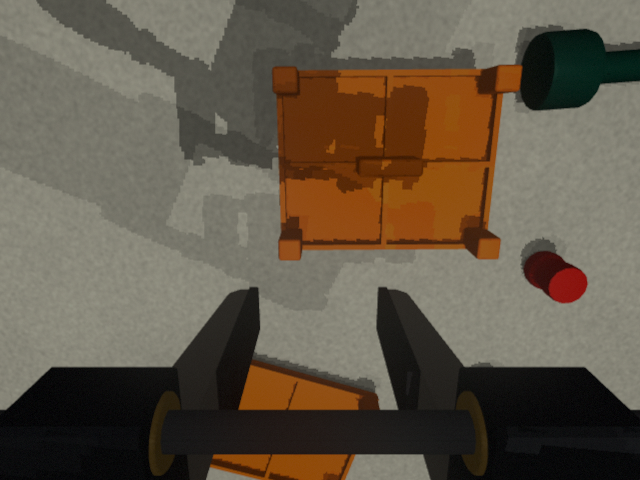

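View pics/s7.png

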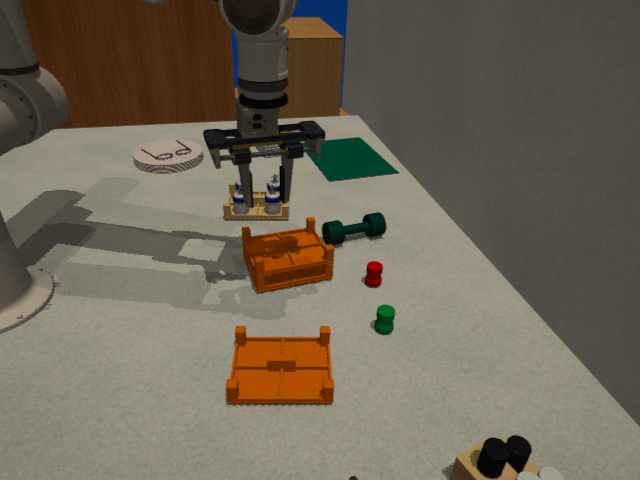

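The orange tray is empty and unmoved in the side view. The pile's posts show at about (285,80), (508,79), (488,246), (290,246) in the wrist view. Zooming to fit them.

```bash
python3 - <<'E'
import cv2
im=cv2.imread("pics/w7.png")
cv2.imwrite("pics/w7z.png",cv2.resize(im[55:270,265:530],None,fx=2.8,fy=2.8,interpolation=cv2.INTER_CUBIC))
E
```

View pics/w7z.png

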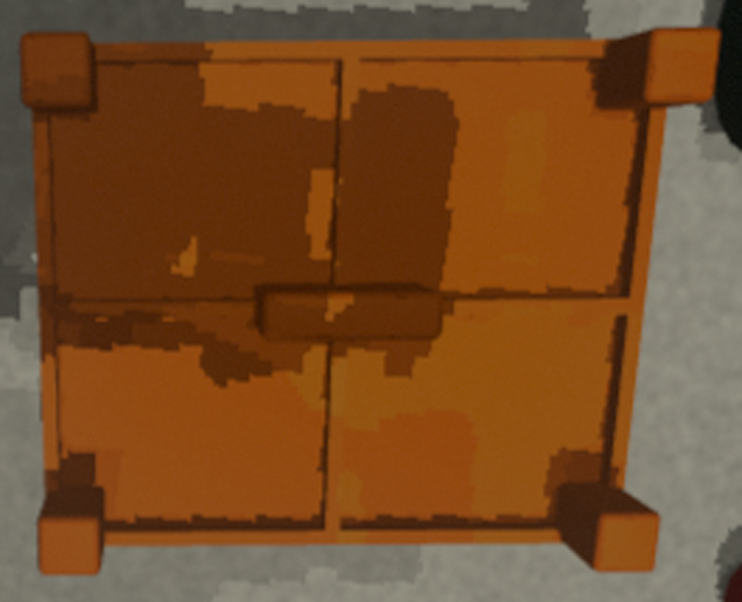

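```bash
python3 - <<'E'
from h import *
from workcell import bot
w=bot.read_camera("wrist")
g=lambda uv,z: ray(w,((uv[0]+.5)/2.8-.5+265,(uv[1]+.5)/2.8-.5+55),z)
m,a,s,r=fit([g(u,.079)[:2] for u in[(683,66),(627,541),(69,544),(56,70)]])
print("pile",m.round(4),np.degrees(a),s,r.round(1).tolist(),"rib",g((352,314),.074-.002))
a=cv2.imread("pics/side1.png");b=cv2.imread("pics/s7.png")
for x0,y0 in[(222,372),(318,372),(228,320),(314,320)]:
    T_=a[y0:y0+36,x0:x0+24];S=b[y0-6:y0+42,x0-6:x0+30];v=cv2.matchTemplate(S,T_,cv2.TM_CCOEFF_NORMED);print(cv2.minMaxLoc(v)[1::2])
p=TR["orange"]
for d in(79.12,-100.88): print(d,bot.inverse_kinematics([p[0],p[1],.1],down(np.radians(d)).tolist()))
for d in(96.5,-83.5): print(d,bot.inverse_kinematics([*m,.1],down(np.radians(d)).tolist()))
E
```

```text
pile [0.5586 0.0006] 6.9453291391151915 0.9973310313774898 [[0.1, -0.4], [-0.1, 0.4], [0.0, 0.4], [0.0, -0.4]] rib [0.55829531 0.00092936 0.072     ]
(0.9995039105415344, (6, 6))
(0.9974623918533325, (6, 6))
(0.812015950679779, (6, 6))
(0.9997283816337585, (6, 6))
79.12 [-7.05148324e-01  2.21897246e-01  1.67724645e+00 -4.44089210e-16
  1.24244896e+00 -2.08605283e+00]
-100.88 [-7.05148324e-01  2.21897246e-01  1.67724645e+00 -4.44089210e-16
  1.24244896e+00  1.05553983e+00]
96.5 [-2.15219439e-01  1.84936954e-01  1.72026538e+00 -4.44089210e-16
  1.23639032e+00 -1.89946217e+00]
-83.5 [-2.15219439e-01  1.84936954e-01  1.72026538e+00 -4.44089210e-16
  1.23639032e+00  1.24213049e+00]
```

The pile fit is clean: (0.5586, 0.0006), 6.95°, scale 0.997. The orange tray hasn't moved in the side view. Next I'll hover over its rib with the jaws across it and check.

```bash
cat >> h.py <<'E'
TR["pile"]=(.5585,.0006,6.95,.079)
TIP=.018
E
python3 - <<'E'
from h import *
from workcell import bot
p=TR["orange"][:2];r=down(np.radians(-100.88)).tolist()
bot.goto([*p,.07],r);bot.set_gripper(.5,40)
w=bot.read_camera("wrist");cv2.imwrite("pics/w8.png",w["pixels"]);print(bot.current_clock(),bot.current_ee_pos())
for x,y in[(1,1),(1,-1),(-1,-1),(-1,1)]: print(proj(w,[*loc("orange",.022*x,.006*y),.035]).round(0),proj(w,[*loc("orange",.07*x,.056*y),.042]).round(0))
E
```

```text
33.525 [ 0.50494882 -0.27198735  0.07013645]
[310. 220.] [219. 138.]
[330. 220.] [421. 139.]
[329. 287.] [405. 360.]
[310. 287.] [233. 360.]
```

View pics/w8.png

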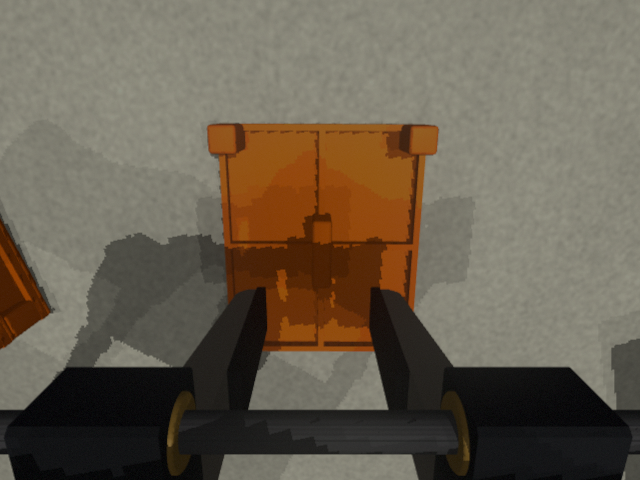

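The rib shows at columns 312–331 and rows 220–286, against 310–330 and 220–287 predicted. I'll pinch it, lift it and carry it over the pile.

```bash
python3 - <<'E'
from h import *
from workcell import bot
p=TR["orange"][:2]
bot.line_to([*p,TIP+DZ],max_speed=.1);print("F",bot.current_contact_force())
bot.set_gripper(0,45);print(bot.current_opening()*92)
bot.line_to([*p,TIP+DZ+.01],max_speed=.05)
bot.line_to([*p,.13],max_speed=.15);print(bot.current_opening()*92,bot.current_contact_force())
m=TR["pile"][:2]
bot.goto([*m,.13],down(np.radians(-90+6.95)).tolist());print(bot.current_opening()*92,bot.current_ee_pos())
bot.line_to([*m,.074+TIP+DZ+.025],max_speed=.1)
for n in("side","wrist","top"):
    c=bot.read_camera(n);cv2.imwrite(f"pics/{n}9.png",c["pixels"])
print(bot.current_clock(),bot.current_contact_force())
E
```

```text
F [ 0.88190691 -1.26384539  0.50261675]
11.42509955209149
11.820157940148922 [ 0.48050163 -0.41329394 -2.3262529 ]
11.691121640228971 [ 5.58528377e-01 -4.90941510e-04  1.29811086e-01]
38.5583 [ 0.44456313  0.01334035 -2.28461776]
```

View pics/wrist9.png

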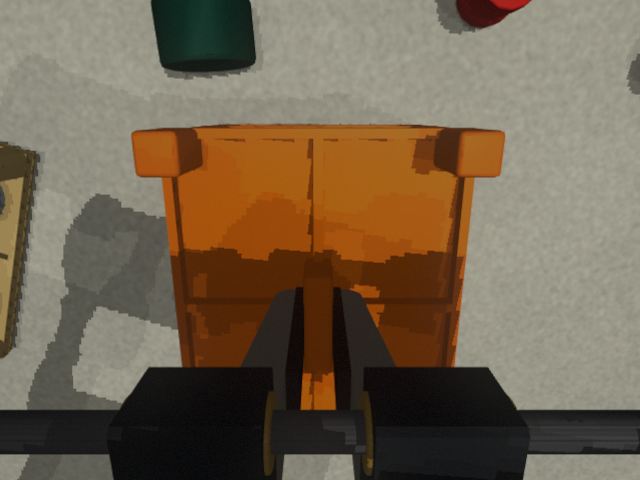

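View pics/side9.png

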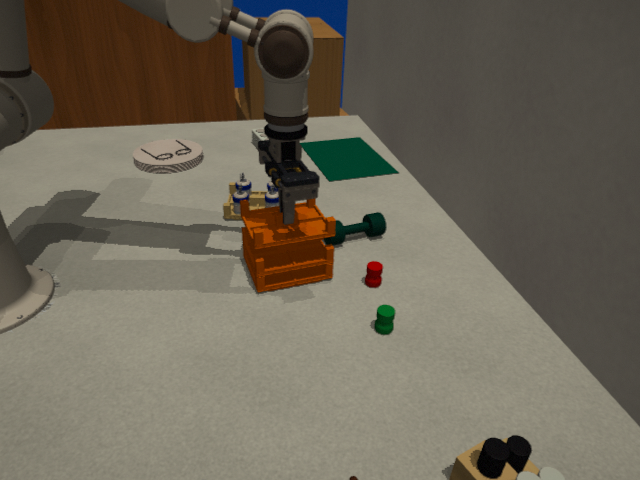

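```bash
python3 - <<'E'
from h import *
from workcell import bot
w=bot.read_camera("wrist");z=.074+.025+.042
A=ray(w,(155,155),z);B=ray(w,(482,154.5),z);print(A,B,np.linalg.norm(A-B))
print(loc("pile",.07,.056),loc("pile",.07,-.056),bot.current_ee_pos())
im=cv2.imread("pics/side9.png");cv2.imwrite("pics/s9z.png",cv2.resize(im[185:300,230:350],None,fx=5,fy=5,interpolation=cv2.INTER_CUBIC))
E
```

```text
[0.62106734 0.06541152 0.141     ] [ 0.63499862 -0.04697335  0.141     ] 0.11324504992377936
[0.62120947 0.06465874] [ 0.63476182 -0.0465183 ] [5.59229953e-01 4.54504280e-04 7.79282249e-02]
```

View pics/s9z.png

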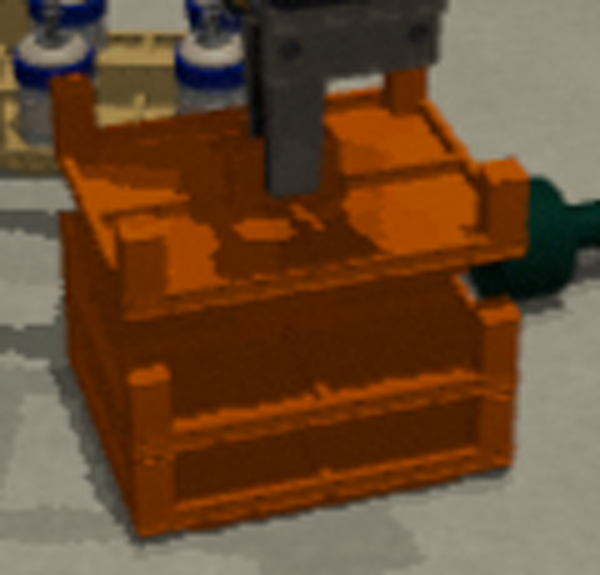

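The held tray's posts measure within 1 mm of the pile's axes. In the side view it hangs level, square above the pile. I'll lower it gently under force watch.

```bash
python3 - <<'E'
from h import *
from workcell import bot
m=TR["pile"][:2];z0=.074+TIP+DZ
f0=np.array(bot.current_contact_force())
for dz in(.010,.006,.004,.0025,.0015,.0008,.0002,-.0004,-.001):
    bot.line_to([*m,z0+dz],max_speed=.03);f=np.array(bot.current_contact_force())-f0
    print(dz,f.round(2),round(bot.current_ee_pos()[2]-z0,4))
    if f[2]>2.5:break
for n in("side","wrist"):
    c=bot.read_camera(n);cv2.imwrite(f"pics/{n}10.png",c["pixels"])
im=cv2.imread("pics/side10.png");cv2.imwrite("pics/s10z.png",cv2.resize(im[185:300,230:350],None,fx=5,fy=5,interpolation=cv2.INTER_CUBIC))
print(bot.current_clock())
E
```

```text
0.01 [ 0.45 -0.22  0.32] 0.0099
0.006 [ 0.37 -0.05  0.01] 0.0058
0.004 [ 0.88  0.49 -0.12] 0.0039
0.0025 [-0.63  0.74  0.13] 0.0024
0.0015 [ 0.47  0.77 -0.5 ] 0.0014
0.0008 [ 0.77  0.45 -0.74] 0.0008
0.0002 [ 0.71  0.46 -1.33] 0.0002
-0.0004 [-3.35  0.73  6.11] 0.0001
41.1417
```

View pics/s10z.png

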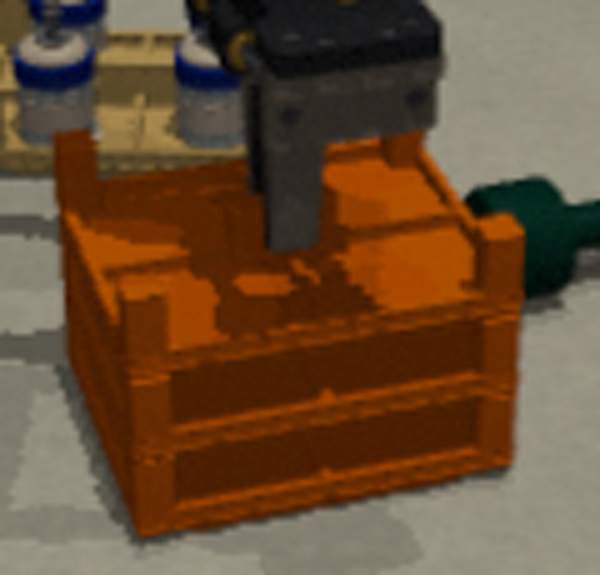

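Contact came exactly at the seat height. The new tray sits flush on the pile's posts in the side view. I'll release, withdraw and check everything.

```bash
python3 - <<'E'
from h import *
from workcell import bot
m=TR["pile"][:2];z0=.074+TIP+DZ
bot.set_gripper(.4);bot.hold(.15)
bot.line_to([*m,z0+.09],max_speed=.12)
bot.goto([.42,-.05,.20],down(np.radians(-83)).tolist())
bot.goto([.25,-.40,.20],down(np.radians(-83)).tolist())
s=bot.read_camera("side");t=bot.read_camera("top");cv2.imwrite("pics/s11.png",s["pixels"]);cv2.imwrite("pics/t11.png",t["pixels"])
a=cv2.resize(s["pixels"][160:295,215:395],None,fx=4,fy=4,interpolation=cv2.INTER_CUBIC);cv2.imwrite("pics/s11z.png",a)
print(bot.current_clock())
E
```

```text
44.9583
```

View pics/s11z.png

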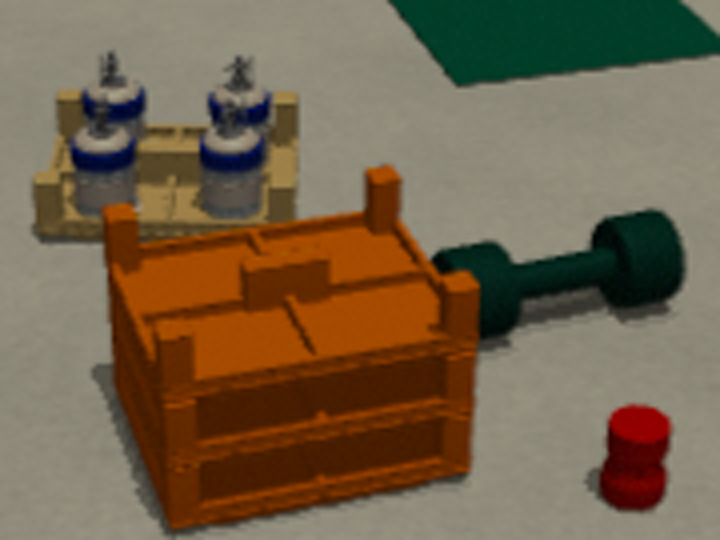

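View pics/t11.png

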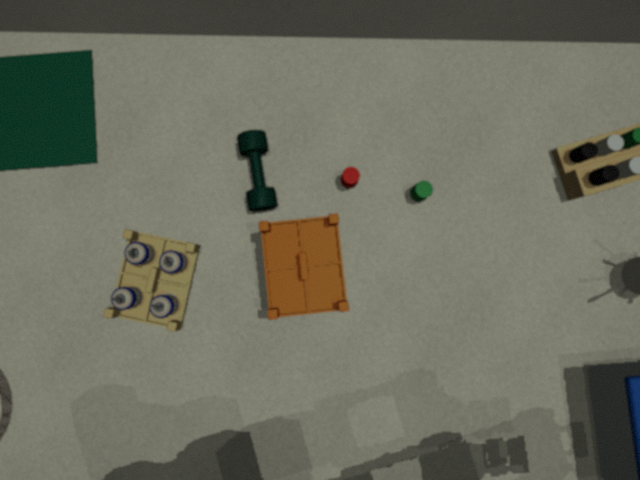

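The cream tray holds four upright jars at top (137,254), (173,262), (125,298) and (163,306). The orange tray is seated square and level on the pile, and the dumbbell and pots are where they started. Handing in.

```bash
python3 - <<'E'
from workcell import bot
bot.job_done();print(bot.current_clock())
E
```

```text
the job is handed in; nothing more can be done
the job is handed in; nothing more can be done
```

The job is done and handed in, with the clock at about 45 s of the 72 s allowed. Both holders were moved from the orange tray into the cream tray's two free places. The emptied orange tray was then stacked on the pile.

**Final checks:** The last side and top pictures show four upright holders, one in each place of the cream tray. The orange tray sits level and square on the pile; contact came within 0.5 mm of the expected seat height, at about 6 N. The dumbbell and both paint pots look unmoved.

**What went wrong or disagreed:**
- **First grasp:** It closed on nothing, at 18 mm. The real fingertips sit about 40 mm higher along the tool axis than the reported TCP; side, top and wrist pictures all agreed on this. The jar stayed standing, and shifting all later heights by −40 mm worked, with contact where expected.
- **Top camera fits:** My first fits from the top camera were 1–2% small and up to about 4 mm off. I replaced them with wrist-camera fits, which were within 0.5 mm on the orange tray and the pile. Only three of the cream tray's posts were visible, and their spacing matched.

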